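# Pair the tea cups and hold the strainer ready over the blue one

### The arm

A 7-joint arm with a two-finger parallel gripper is mounted at the origin on the work surface. World frame = base frame: x ahead of the robot, y to its left, z up, the work surface at z = 0. Lengths are in m, angles in degrees, forces in N, time in s.
With the tool pointing down it reaches from about 0.425 to 0.95 m from the base axis. Payload 16.7 kg.
Tool frame: the origin (TCP) lies on the centre line of the jaws, within the pads' length; the fingertips stand 11 mm ahead of it and the grasp point (between the pads) lies 8 mm behind it; z points along the fingers, y is the line along which they close (so a half turn about z gives the same grasp; the last joint's range is limited). The gripper opens to 94 mm and grips with 3 to 60 N. Pads are 16 mm wide; open, the fingers measure 119 mm over their backs; the gripper's body (75 mm by 177 mm) begins 78 mm behind the grasp point.
Start: joints at [-80.357, 24.414, 4.234, 92.017, -1.954, 63.644, -3.845], TCP at [0.211, 0.641, 0.216] pointing down, gripper open.
Joint ranges: [-163.25, 163.25], [-28.42, 122.38], [-70.27, 78.77], [12.13, 141.07], [-58.53, 238.53], [9.26, 117.41], [-156.51, 156.51]. Speed limits (degrees/s): [108.29, 108.29, 136.94, 136.94, 172.46, 172.46, 172.46].

### API

Orientations are given as [roll, pitch, yaw] about the fixed x, y, z axes, in that order (R = Rz(yaw) Ry(pitch) Rx(roll)).
In Python, from cell import bot, viewer, job, recognise, regions_of, place_of gives the robot as it stands.
- The arm moves only by the tool play_rows, never from a script. Its argument "motion" is a list of rows, each a list of 7 numbers: the finger opening in mm, from 0 to 94, then the shift along the world's x, y, z each as a share of 0.1 m, from -1 to 1, then the turn, a rotation vector about the world's x, y, z each as a share of 45 degrees, from -1 to 1. In form: [[hand, dx, dy, dz, rx, ry, rz], ...]. A call has 1 to 10 rows; each row is the pose to reach, as a shift and turn from the pose commanded when the call began; what a row does not reach only later rows make up. A row lasts 1/12 s, in which the tool goes at most 41.7 mm and 7.16 degrees, less where a joint would pass 70% of its speed; a pose out of reach is approached as far as the arm can. A call with a number of a shift or a turn outside -1 to 1 is refused whole. A call with a gripper value outside its range is refused whole. The fingers move at their own pace and stop on an object; the grip force is fixed at half the most. Time passes only in rows, so rows that repeat a pose let the fingers close. It gives the time, the measured TCP pose, the force, the opening and the grip force at its end, in the units of the state.
- bot.sense(): the state, without advancing time (a new reading comes with each control period).
- viewer.camera(name): name is "scene" or "top"; returns the picture (384x512x3 uint8, red, green, blue); there is no depth.
- viewer.get_calibration(name): a dict with "fx", "fy", "cx", "cy" (pixels), "k1" (the pictures are not rectified: a ray, as slopes to the right and down, at radius r is drawn at 1 + k1 r^2 times it, then the intrinsics apply), "rvec" (rotation vector, rad) and "tvec" (3), from world to camera coordinates, as OpenCV has them. Camera axes: x right, y down, z forward; pixel columns grow to the right and rows downward; lengths in m; the calibration is good to about 2 mm. A picture is of the moment at which its call begins. get_calibration takes no time and is no camera call.
- job.close_job(): hands the job in; it is judged then, once.
Trained networks look in the newest picture that a camera, given by its name, has taken for a name from the list of things; names that differ only in an ending like _2 or _b are one class to them, and where a whole thing is asked for, a point or a joint stands for the part that bears it (a point fixed in the world has none). Each returns a list of dicts, best first, with "p" (0 to 1); they miss things now and then, are a little off and sometimes report something else, mostly with a low value. They report only what shows in the picture. A call takes as long as a camera call. They do not tell look-alikes from the thing itself.
- recognise(label, camera): "rect" ([left, top, right, bottom] in pixels, round what is visible of it).
- regions_of(label, camera): "pixels" (384x512 bool, what is visible of it) and "rect" ([left, top, right, bottom] in pixels, round what is visible of it).
- place_of(label, camera): "pixel" ([column, row] in pixels: a listed point, or the origin of a listed thing).
The state is a dict: "clock": time; "joints": joint angles; "qd": joint speeds; "joint_torque": joint torques, N m; "tool_pos": TCP position; "eef_rot": TCP orientation; "force": force on the tool from outside, world axes, zero at the start; "moment": the same for the moment, N m; "gripper_width": finger opening in m; "finger_force": force on a finger pad.
Only numpy, scipy, OpenCV 4.12 (cv2) and the standard library are available. Lean on these libraries where they do the work, as an engineer would, in place of code of your own. Each camera call takes 0.05 s, during which the arm holds its last target. There are 200 camera calls.

### The job

Tea for two at the breakfast bar: set each cup gently, upright, in the middle of the saucer of its own colour (blue on blue, white on white). Then take the tea strainer out of its drip bowl, carry it across clear of the tea things and finish holding it still, level and centred over the mouth of the blue cup, its underside about a finger's breadth above the rim and touching nothing, so that I can pour through it and watch the tea rise: do not put it down or let go. Leave the other things on the bar where they stand.

Things in the scene. Friction and masses are not known exactly. Their poses are not given: they have to be found in the camera images.
- blue_cup: Blue glazed tea cup, 66 mm tall, outside diameter 62 mm at the rim (mouth 55 mm), 60 mm at 22 mm height, tapering below that to a foot 42 mm across; about 180 g. A small ear handle on its own +y side reaches 54 mm from the axis, between 20 and 56 mm height. Origin: centre of its underside; z up its axis. Starts upright on the bar at either of two spots.
- blue_cup_rim (a point): Centre of the blue cup's mouth, level with its rim, 66 mm above its underside; axes as the cup's.
- white_cup: White glazed tea cup, the same shape, size and axes as the blue one. Starts upright on the bar at the other spot.
- blue_saucer: Blue saucer, loose on the bar: outside diameter 130 mm, rim 16 mm high, a flat round floor 75 mm across that lies 7 mm above the bar; about 200 g. Origin: centre of its underside. Starts at either of two spots.
- white_saucer: White saucer, the same shape and size as the blue one. Starts at the other spot.
- strainer: Tea strainer, 180 mm long, 90 g: steel mesh bowl 52 mm across, 28 mm deep, flat rim 68 mm across, small hook at +x (to 47 mm from the bowl axis); straight beech handle at -x, 14 mm wide and high, from 43 to 133 mm from the bowl axis, middle line 34 mm above the underside. Origin: centre of the underside; z up. Starts level, its rim on the rim of the drip bowl, underside 18 mm above the bar.
- strainer_grip (a point): Point to grip on the strainer: on the middle line of the wooden handle, 80 mm from the bowl's axis towards -x and 34 mm above the underside; axes as the strainer's (x runs along the handle, towards the bowl).
- drip_bowl: Small black bowl, loose on the bar, in which the strainer starts: 68 mm across, 46 mm high, about 220 g. Origin: centre of its underside. It stays on the bar.
- teapot: Green teapot standing in the middle of the bar between cups and saucers, to be left alone: body 120 mm across, 130 mm high to the top of its knob; spout on its +x side and handle on its -x side each reach 103 mm from the axis. Origin: centre of its underside.
- milk_jug: White milk jug, to be left alone: body 72 mm across, 110 mm high; lip on its +x side to 48 mm and handle on its -x side to 61 mm from the axis. Origin: centre of its underside.
- tea_caddy: Red tea tin with a brass lid and paper band, to be left alone: 77 mm across, 144 mm high. Origin: centre of its underside.
- sugar_bowl: Brown-red lidded sugar bowl, to be left alone: 90 mm across, 89 mm high. Origin: centre of its underside.
- honey_jar: Amber honey jar with a yellow cap, to be left alone: 64 mm across, 95 mm high. Origin: centre of its underside.
Mind the look-alikes: they are no part of the job. What is shaped like the white_cup but purple is not meant.

How it is judged (in metres and radians):
On the way, in this order (a step that is already met when the one before it is completed fails the run):
1. each cup stands upright and released in the middle of the saucer of its own colour (horizontal distance between blue_cup and blue_saucer below 0.015 m and z of blue_cup in the frame of blue_saucer between 0.004 and 0.011 m and angle between each of blue_cup, white_cup's own z axis and vertical below 0.1 rad and contact force between blue_cup and blue_saucer above 0.5 N and contact force between each of blue_cup, white_cup and the fingers below 0.1 N and linear speed of each of blue_cup, white_cup below 0.03 m/s and horizontal distance between white_cup and white_saucer below 0.015 m and z of white_cup in the frame of white_saucer between 0.004 and 0.011 m and contact force between white_cup and white_saucer above 0.5 N), for 0.2 s.
2. the strainer is lifted out of its drip bowl and carried away from it in the gripper (horizontal distance between strainer and drip_bowl above 0.1 m and height (world z) of strainer above 0.06 m and contact force between strainer and the fingers above 1 N), for 0.1 s.
At the end, for the whole second after the job is handed in: Still held by the gripper alone and at rest, the strainer is over the blue cup: centred within 15 mm, level within 10 degrees, underside 4 to 30 mm above the rim, touching no other thing. Each cup stands released and upright within 15 mm of the middle of its own colour of saucer; drip bowl upright (all of step 1 and horizontal distance between strainer and blue_cup below 0.015 m and z of strainer in the frame of blue_cup_rim between 0.004 and 0.03 m and angle between strainer's own z axis and vertical below 0.17 rad and linear speed of strainer below 0.02 m/s and contact force between strainer and the fingers above 1 N and contact force between strainer and blue_cup below 0.05 N and contact force between strainer and white_cup below 0.05 N and contact force between strainer and blue_saucer below 0.05 N and contact force between strainer and white_saucer below 0.05 N and contact force between strainer and drip_bowl below 0.05 N and contact force between strainer and teapot below 0.05 N and contact force between strainer and milk_jug below 0.05 N and contact force between strainer and tea_caddy below 0.05 N and contact force between strainer and sugar_bowl below 0.05 N and contact force between strainer and honey_jar below 0.05 N and angle between drip_bowl's own z axis and vertical below 0.15 rad); the arm keeps its last pose, push and grip.
It fails at once if the teapot, milk jug, tea caddy, sugar bowl or honey jar is pushed more than 25 mm (distance of any of teapot, milk_jug, tea_caddy, sugar_bowl, honey_jar from where it was at the start of the episode above 0.025 m).
It fails at once if one of them is tipped (angle between any of teapot, milk_jug, tea_caddy, sugar_bowl, honey_jar's own z axis and vertical above 0.3 rad).
It fails at once if the drip bowl is dragged more than 40 mm (distance of drip_bowl from where it was at the start of the episode above 0.04 m).
It fails at once if a cup is dropped (falls faster than 0.4 m/s out of the gripper, as from 8 mm or more) or banged down on a saucer ((contact force between blue_cup and the fingers below 0.1 N and linear speed of blue_cup above 0.4 m/s) or (contact force between white_cup and the fingers below 0.1 N and linear speed of white_cup above 0.4 m/s) or contact force between blue_cup and blue_saucer above 120 N or contact force between white_cup and white_saucer above 120 N).
It fails at once if a cup is tipped over (angle between any of blue_cup, white_cup's own z axis and vertical above 0.8 rad).
It also fails if it takes over 72 s, if anything falls off the work surface, if the arm or the gripper's body presses on something with over 40 N, if the wrist force passes 120 N, or if a joint passes its speed limit or range.

## Working session

There is one attempt and no reset: what is moved stays moved. The work goes in short steps, Python scripts to look and compute and a tool call to move; the robot and the scene stay as the last step left them, time stands still between calls to the robot, and variables do not carry over. Pictures are saved under pics/ and viewed, at most 10 in all, crops included, and the job is handed in when it is done.

Besides the shell and the picture viewer there is one more tool, called after "Emit:" in YAML: its name, and indented under it one key for each argument. play_rows: Moves the arm, as the interface text tells. Its arguments: {"type":"object","properties":{"motion":{"type":"array"}},"required":["motion"]}

```bash
mkdir -p pics; ls; cat > h.py <<'E'
import numpy as np, cv2
from cell import bot, viewer, job, recognise, regions_of, place_of
def ray(cam,px):
    c=viewer.get_calibration(cam); K=np.array([[c['fx'],0,c['cx']],[0,c['fy'],c['cy']],[0,0,1.]])
    u=(np.array(px,float)-[c['cx'],c['cy']])/[c['fx'],c['fy']]
    s=u.copy()
    for _ in range(30): s=u/(1+c['k1']*(s@s))
    R=cv2.Rodrigues(np.array(c['rvec'],float))[0]; t=np.array(c['tvec'],float).ravel()
    return -R.T@t, R.T@np.array([s[0],s[1],1.])
def at(cam,px,z):
    o,d=ray(cam,px); return o+d*(z-o[2])/d[2]
def proj(cam,P):
    c=viewer.get_calibration(cam); R=cv2.Rodrigues(np.array(c['rvec'],float))[0]
    p=R@np.array(P,float)+np.array(c['tvec'],float).ravel(); s=p[:2]/p[2]
    s=s*(1+c['k1']*(s@s)); return s*[c['fx'],c['fy']]+[c['cx'],c['cy']]
E
python3 - <<'E'
from h import *
for c in ('scene','top'):
    im=viewer.camera(c); cv2.imwrite(f'pics/{c}0.png',cv2.resize(im[:,:,::-1],(800,600)))
    print(c,'cam pos',ray(c,(256,192))[0].round(3))
    for l,z in [('blue_cup',0),('white_cup',0),('blue_saucer',0),('white_saucer',0),('strainer',.018),('strainer_grip',.052),('drip_bowl',0),('teapot',0),('milk_jug',0),('tea_caddy',0),('sugar_bowl',0),('honey_jar',0),('blue_cup_rim',.066)]:
        print(l,[(np.round(d['pixel']).tolist(),at(c,d['pixel'],z)[:2].round(3).tolist(),round(d['p'],2)) for d in place_of(l,c)[:4]])
print(bot.sense())
E
```

```text
pics
scene cam pos [ 1.486 -0.49   1.204]
blue_cup [([203.0, 200.0], [0.437, -0.177], 0.74)]
white_cup [([112.0, 240.0], [0.459, -0.513], 0.96), ([215.0, 246.0], [0.646, -0.221], 0.91)]
blue_saucer [([304.0, 149.0], [0.373, 0.292], 0.96)]
white_saucer [([321.0, 187.0], [0.584, 0.238], 0.72)]
strainer [([158.0, 245.0], [0.566, -0.387], 0.78), ([162.0, 251.0], [0.594, -0.382], 0.75)]
strainer_grip [([154.0, 216.0], [0.47, -0.363], 0.83)]
drip_bowl [([160.0, 248.0], [0.565, -0.385], 0.61)]
teapot [([260.0, 209.0], [0.572, -0.012], 0.88)]
milk_jug [([243.0, 180.0], [0.414, -0.004], 0.89)]
tea_caddy [([281.0, 252.0], [0.766, -0.04], 0.74)]
sugar_bowl [([364.0, 173.0], [0.597, 0.42], 0.73)]
honey_jar [([176.0, 271.0], [0.676, -0.368], 0.64), ([243.0, 179.0], [0.41, -0.001], 0.53)]
blue_cup_rim [([196.0, 188.0], [0.431, -0.191], 0.89)]
top cam pos [ 0.391 -0.033  1.115]
blue_cup [([298.0, 252.0], [0.428, -0.179], 0.68)]
white_cup [([309.0, 178.0], [0.659, -0.212], 0.63), ([405.0, 242.0], [0.467, -0.507], 0.63)]
blue_saucer [([147.0, 263.0], [0.385, 0.275], 0.89)]
white_saucer [([164.0, 195.
[... 543 characters left out ...]
ock': 1.4, 'joints': array([-80.35734112,  24.41345957,   4.2336093 ,  92.01792448,
        -1.95312512,  63.64306476,  -3.84411283]), 'qd': array([ 0.03465029,  0.11516378,  0.05370101, -0.00296597, -0.04439731,
        0.07143182, -0.04411903]), 'joint_torque': array([ 2.43016557e-04, -9.35511160e+01,  3.66332799e+00, -4.54546809e+01,
       -4.89956047e-02,  1.29976933e-02,  5.82760549e-05]), 'tool_pos': array([0.21092354, 0.64115807, 0.21646271]), 'eef_rot': array([-1.79997552e+02, -1.31793631e-03,  1.61789509e+02]), 'force': array([ 0.40680883, -0.00714611,  0.85081258]), 'moment': array([ 0.00752795,  0.00357337, -0.01576319]), 'finger_force': 0.0, 'gripper_width': 0.09420292050970065}
```

View pics/scene0.png

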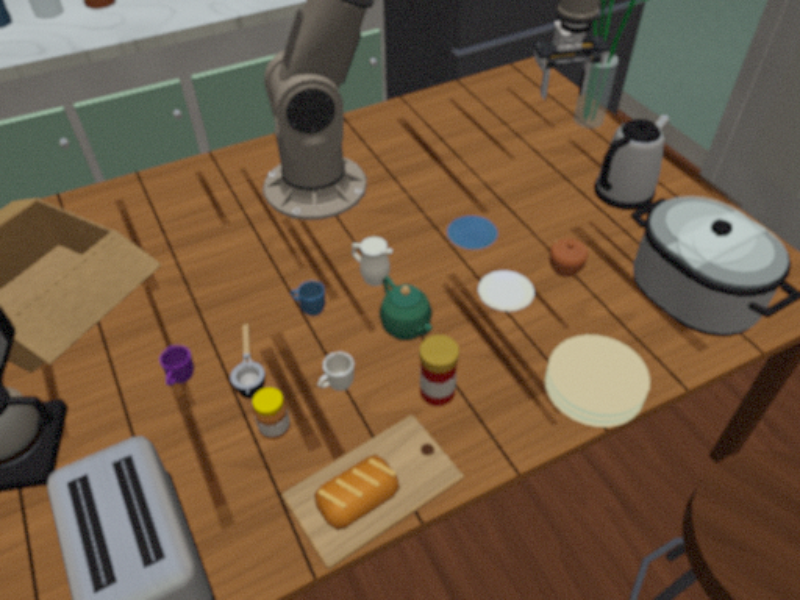

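View pics/top0.png

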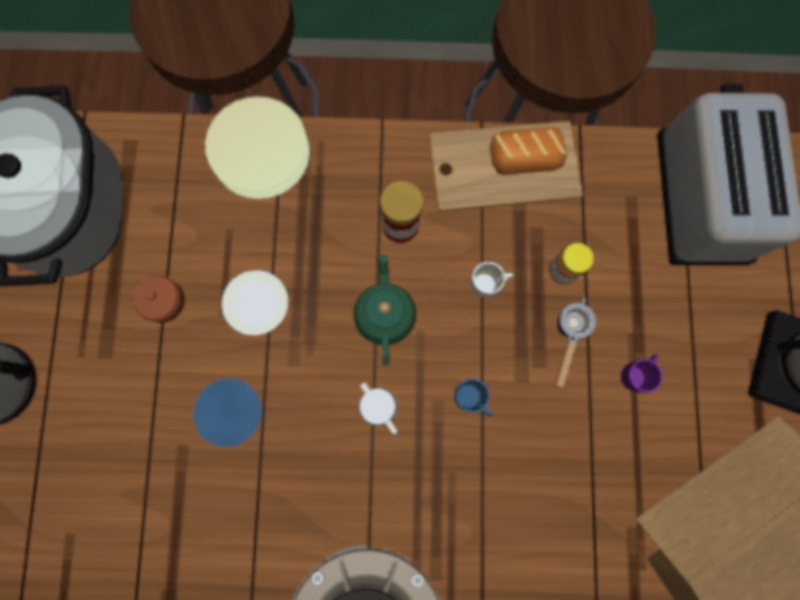

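The scene shows the blue cup at (310,297), the white cup at (338,370), the strainer at (247,375), the blue saucer at (472,232) and the white saucer at (505,290). In the top view the blue cup is at (472,396) and the white cup at (488,278).

Look-alikes, in top-view pixels:
- Purple cup (643,375): the decoy.
- White milk jug (377,406).
- Cream plate (257,147).
- White saucer (255,302): this one is the target.

Next I'll fit the shape models to the masks.

```bash
cat > fit.py <<'E'
from h import *
from scipy.optimize import minimize
A=np.linspace(0,2*np.pi,40,endpoint=False)
def ring(r,z,x=0): return np.c_[x+r*np.cos(A),r*np.sin(A),0*A+z]
cupb=np.vstack([ring(.021,0),ring(.03,.022),ring(.031,.066)])
ear=np.array([[sx*.004,y,z] for sx in(-1,1) for y in(.028,.054) for z in(.022,.054)])
ear[:,2]=np.where(ear[:,1]>.05,.038+(ear[:,2]-.038)*.6,ear[:,2])
M={'cup':[cupb,ear],'saucer':[np.vstack([ring(.04,0),ring(.065,.016)])],
'strainer':[np.vstack([ring(.034,.028),ring(.034,.026)]),np.array([[x,y,z] for x in(-.133,-.03) for y in(-.007,.007) for z in(.027,.041)]),
  np.array([[x,y,.027] for x in(.03,.047) for y in(-.004,.004)])]}
S=4
def rend(cam,parts,p,z0,box):
    l,t,r,b=box; im=np.zeros(((b-t)*S,(r-l)*S),np.uint8); c,s=np.cos(p[2]),np.sin(p[2])
    for q in parts:
        w=q@np.array([[c,s,0],[-s,c,0],[0,0,1]])+[p[0],p[1],z0]
        px=np.array([proj(cam,v) for v in w])
        px=((px-[l-.5,t-.5])*S-.5)
        cv2.fillConvexPoly(im,cv2.convexHull(np.round(px*16).astype(np.int32)),1,shift=4)
    return cv2.resize(im.astype(np.float32),(r-l,b-t),interpolation=cv2.INTER_AREA)
def fit(kind,masks,p0,z0,yaws):
    bx={}
    for c,m in masks.items():
        y,x=np.where(m); bx[c]=(max(x.min()-8,0),max(y.min()-8,0),min(x.max()+9,512),min(y.max()+9,384))
    def cost(p):
        e=0
        for c,m in masks.items():
            l,t,r,b=bx[c]; e+=np.abs(rend(c,M[kind],p,z0,bx[c])-m[t:b,l:r]).sum()/m.sum()
        return e
    best=None
    y0=min(yaws,key=lambda y:cost([p0[0],p0[1],y]))
    sim=np.array([[p0[0],p0[1],y0],[p0[0]+.006,p0[1],y0],[p0[0],p0[1]+.006,y0],[p0[0],p0[1],y0+.3]])
    r=minimize(cost,sim[0],method='Nelder-Mead',options=dict(initial_simplex=sim,xatol=2e-4,fatol=1e-4,maxfev=150))
    return r.x,r.fun
def masks_for(label,kind,p0,z0,cams=('scene','top')):
    out={}
    for c in cams:
        tp=proj(c,[p0[0],p0[1],z0+.02])
        for d in regions_of(label,c):
            y,x=np.where(d['pixels'])
            if d['p']>.3 and np.hypot(x.mean()-tp[0],y.mean()-tp[1])<12: out[c]=d['pixels'].astype(float); break
    return out
def locate(label,p0,z0=0,cams=('scene','top'),each=True):
    kind=label.split('_')[-1]; m=masks_for(label,kind,p0,z0,cams)
    ys=[0] if kind=='saucer' else np.radians(np.arange(-180,180,20))
    if each:
        for c in m: x,f=fit(kind,{c:m[c]},p0,z0,ys); print('  ',c,x[:2].round(4),round(np.degrees(x[2])),round(f,3))
    x,f=fit(kind,m,p0,z0,ys); print(label,list(m),x[:2].round(4),'yaw',round(np.degrees(x[2]),1),'cost',round(f,3)); return x
E
cat > crop.py <<'E'
E
python3 - <<'E'
from fit import *
ims={c:viewer.camera(c) for c in('scene','top')}
for l,p,z in [('blue_cup',(.43,-.178),0),('white_cup',(.652,-.216),0),('blue_saucer',(.38,.28),0),('white_saucer',(.588,.238),0),('strainer',(.57,-.384),.018)]: locate(l,p,z)
a=ims['top'][150:290,270:430,::-1]; cv2.imwrite('pics/crop1.png',cv2.resize(a,(640,560),interpolation=cv2.INTER_CUBIC))
E
```

```text
Traceback (most recent call last):
  File "fit.py", line 46, in locate
    for c in m: x,f=fit(kind,{c:m[c]},p0,z0,ys); print('  ',c,x[:2].round(4),round(np.degrees(x[2])),round(f,3))
                    ~~~^^^^^^^^^^^^^^^^^^^^^^^^
  File "fit.py", line 32, in fit
    r=minimize(cost,sim[0],method='Nelder-Mead',options=dict(initial_simplex=sim,xatol=2e-4,fatol=1e-4,maxfev=150))
  File "fit.py", line 27, in cost
    l,t,r,b=bx[c]; e+=np.abs(rend(c,M[kind],p,z0,bx[c])-m[t:b,l:r]).sum()/m.sum()
                             ~~~~^^^^^^^^^^^^^^^^^^^^^^
  File "fit.py", line 16, in rend
    px=np.array([proj(cam,v) for v in w])
                 ~~~~^^^^^^^
  File "h.py", line 13, in proj
    c=viewer.get_calibration(cam); R=cv2.Rodrigues(np.array(c['rvec'],float))[0]
ValueError: time passes only in moves, steps and waits
```

```bash
sed -i 's/viewer.get_calibration(cam)/cal(cam)/; s/^def ray/import functools\n@functools.lru_cache(None)\ndef cal(c): return viewer.get_calibration(c)\ndef ray/' h.py
python3 - <<'E'
from fit import *
ims={c:viewer.camera(c) for c in('scene','top')}
for l,p,z in [('blue_cup',(.43,-.178),0),('white_cup',(.652,-.216),0),('blue_saucer',(.38,.28),0),('white_saucer',(.588,.238),0),('strainer',(.57,-.384),.018)]: locate(l,p,z)
a=ims['top'][150:290,270:430,::-1]; cv2.imwrite('pics/crop1.png',cv2.resize(a,(640,560),interpolation=cv2.INTER_CUBIC))
E
```

```text
scene [ 0.4212 -0.1799] 129 0.087
   top [ 0.4241 -0.182 ] 138 0.069
blue_cup ['scene', 'top'] [ 0.4237 -0.1814] yaw 135.8 cost 0.234
   scene [ 0.6437 -0.2134] 69 0.118
   top [ 0.6456 -0.2131] -167 0.089
white_cup ['scene', 'top'] [ 0.6448 -0.214 ] yaw 54.7 cost 0.283
   scene [0.3775 0.2758] 8 0.152
   top [0.3827 0.2749] -6 0.045
blue_saucer ['scene', 'top'] [0.382  0.2747] yaw 6.5 cost 0.211
   scene [0.59   0.2397] -1 0.103
   top [0.5938 0.2372] 9 0.07
white_saucer ['scene', 'top'] [0.5925 0.2374] yaw -4.9 cost 0.188
   scene [ 0.5644 -0.3833] -18 0.108
   top [ 0.571  -0.3842] -18 0.165
strainer ['scene', 'top'] [ 0.5677 -0.3839] yaw -18.0 cost 0.365
```

View pics/crop1.png

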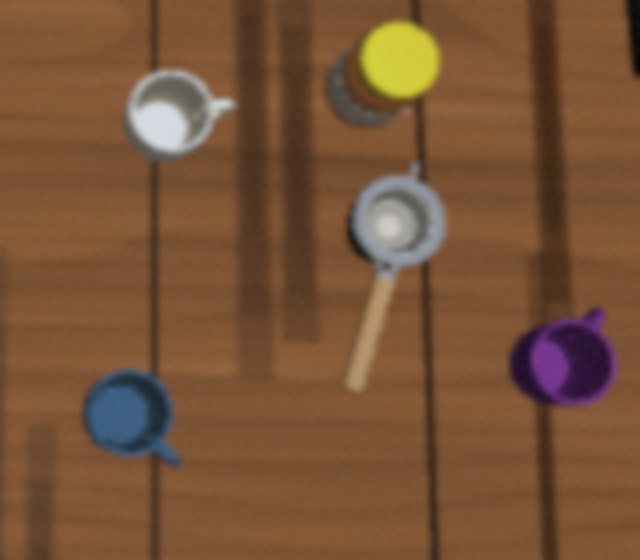

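The crop shows the blue cup at (128,412) with its ear to the lower right, and the white cup at (170,112) with its ear to the right. The strainer is at (398,222). The purple look-alike is at (565,360) and is not wanted. The blue cup measures (0.424, -0.181), so I'll move above it.

Emit:
play_rows:
  motion:
    - [94, 0.7, -1, 0, 0, 0, -0.25]
    - [94, 0.7, -1, 0, 0, 0, -0.25]
    - [94, 0.7, -1, 0, 0, 0, -0.25]

```text
clock: 2.45
tool_pos: [0.2816, 0.5396, 0.2162]
eef_rot: [-180.0, 0.0, 150.3]
force: [1.9, 0.3, 1.1]
gripper_width: 0.0943
finger_force: 0.0
```

Emit:
play_rows:
  motion:
    - [94, 0.7, -1, 0, 0, 0, -0.25]
    - [94, 0.7, -1, 0, 0, 0, -0.25]
    - [94, 0.7, -1, 0, 0, 0, -0.25]

```text
clock: 2.7
tool_pos: [0.352, 0.4391, 0.2167]
eef_rot: [180.0, -0.0, 139.0]
force: [1.2, -0.5, 0.9]
gripper_width: 0.094
finger_force: 0.0
```

Emit:
play_rows:
  motion:
    - [94, 0.7, -1, 0, 0, 0, -0.25]
    - [94, 0.7, -1, 0, 0, 0, -0.25]
    - [94, 0.7, -1, 0, 0, 0, -0.25]

```text
clock: 2.95
tool_pos: [0.422, 0.339, 0.2168]
eef_rot: [180.0, -0.0, 127.7]
force: [0.9, 0.6, -0.3]
gripper_width: 0.094
finger_force: 0.0
```

Emit:
play_rows:
  motion:
    - [94, 0.7, -1, 0, 0, 0, -0.25]
    - [94, 0.7, -1, 0, 0, 0, -0.25]
    - [94, 0.7, -1, 0, 0, 0, -0.25]

```text
clock: 3.2
tool_pos: [0.4919, 0.239, 0.2168]
eef_rot: [180.0, -0.0, 116.5]
force: [0.5, 0.3, 0.2]
gripper_width: 0.0939
finger_force: 0.0
```

Emit:
play_rows:
  motion:
    - [94, 0.1, -1, 0, 0, 0, -0.25]
    - [94, 0.1, -1, 0, 0, 0, -0.25]
    - [94, 0.1, -1, 0, 0, 0, -0.25]

```text
clock: 3.45
tool_pos: [0.5014, 0.1356, 0.2167]
eef_rot: [180.0, 0.0, 104.9]
force: [0.4, -1.2, -0.3]
gripper_width: 0.0941
finger_force: 0.0
```

Emit:
play_rows:
  motion:
    - [94, 0.1, -1, 0, 0, 0, -0.25]
    - [94, 0.1, -1, 0, 0, 0, -0.25]
    - [94, 0.1, -1, 0, 0, 0, -0.25]

```text
clock: 3.7
tool_pos: [0.511, 0.036, 0.2169]
eef_rot: [180.0, 0.0, 93.7]
force: [-0.5, -1.4, -0.4]
gripper_width: 0.0937
finger_force: 0.0
```

Emit:
play_rows:
  motion:
    - [94, -0.4, -1, 0, 0, 0, -0.25]
    - [94, -0.4, -1, 0, 0, 0, -0.25]
    - [94, -0.4, -1, 0, 0, 0, -0.25]

```text
clock: 3.95
tool_pos: [0.4692, -0.0625, 0.2165]
eef_rot: [-180.0, -0.0, 82.6]
force: [0.6, -0.9, 0.2]
gripper_width: 0.0939
finger_force: 0.0
```

Emit:
play_rows:
  motion:
    - [94, -0.4, -1, 0, 0, 0, -0.25]
    - [94, -0.4, -1, 0, 0, 0, -0.25]
    - [94, -0.4, -1, 0, 0, 0, -0.25]

```text
clock: 4.2
tool_pos: [0.429, -0.1622, 0.2167]
eef_rot: [180.0, -0.0, 71.3]
force: [0.0, -0.9, 0.5]
gripper_width: 0.0945
finger_force: 0.0
```

Emit:
play_rows:
  motion:
    - [94, -0.07, -0.22, -0.6, 0, 0, -0.25]
    - [94, -0.07, -0.22, -0.6, 0, 0, -0.25]
    - [94, -0.07, -0.22, -0.6, 0, 0, -0.25]
    - [94, -0.07, -0.22, -0.6, 0, 0, -0.25]

```text
clock: 4.53
tool_pos: [0.4233, -0.1811, 0.1563]
eef_rot: [-179.9, 0.1, 60.6]
force: [0.6, -0.1, 0.9]
gripper_width: 0.0941
finger_force: 0.0
```

Emit:
play_rows:
  motion:
    - [94, 0, 0, -0.4, 0, 0, 0]
    - [94, 0, 0, -0.7, 0, 0, 0]
    - [94, 0, 0, -1, 0, 0, 0]
    - [94, 0, 0, -1, 0, 0, 0]

```text
clock: 4.87
tool_pos: [0.423, -0.1793, 0.0539]
eef_rot: [-179.8, 0.1, 60.8]
force: [-1.9, 0.6, -0.8]
gripper_width: 0.0937
finger_force: 0.0
```

Emit:
play_rows:
  motion:
    - [94, 0, 0, -0.2, 0, 0, 0]
    - [94, 0, 0, -0.2, 0, 0, 0]
    - [50, 0, 0, -0.2, 0, 0, 0]
    - [50, 0, 0, -0.2, 0, 0, 0]
    - [50, 0, 0, -0.2, 0, 0, 0]
    - [50, 0, 0, -0.2, 0, 0, 0]
    - [50, 0, 0, -0.2, 0, 0, 0]
    - [50, 0, 0, -0.2, 0, 0, 0]
    - [50, 0, 0, -0.2, 0, 0, 0]
    - [50, 0, 0, -0.2, 0, 0, 0]

```text
clock: 5.7
tool_pos: [0.4243, -0.1807, 0.0371]
eef_rot: [180.0, -0.1, 60.5]
force: [-3.4, 3.8, 14.6]
gripper_width: 0.0617
finger_force: 30.0
```

Emit:
play_rows:
  motion:
    - [50, 0, 0, 0.1, 0, 0, 0]
    - [50, 0, 0, 0.3, 0, 0, 0]
    - [50, 0, 0, 0.6, 0, 0, 0]
    - [50, 0, 0, 1, 0, 0, 0]
    - [50, 0, 0, 1, 0, 0, 0]

```text
clock: 6.12
tool_pos: [0.426, -0.1823, 0.142]
eef_rot: [179.7, -0.2, 60.5]
force: [1.7, -1.1, -0.5]
gripper_width: 0.0616
finger_force: 30.0
```

Emit:
play_rows:
  motion:
    - [50, 0, 0, 0.4, 0, 0, 0]
    - [50, 0, 0, 0.8, 0, 0, 0]
    - [50, 0, 0, 0.8, 0, 0, 0]

```text
clock: 6.37
tool_pos: [0.426, -0.1825, 0.2223]
eef_rot: [179.6, -0.2, 60.4]
force: [1.8, -0.6, -1.1]
gripper_width: 0.0621
finger_force: 30.0
```

Emit:
play_rows:
  motion:
    - [50, 0.05, 0.1, 0, 0, 0, 0.05]
    - [50, 0.15, 0.3, 0, 0, 0, 0.1]
    - [50, 0.3, 0.6, 0, 0, 0, 0.2]
    - [50, 0.4, 0.9, 0, 0, 0, 0.3]

```text
clock: 6.7
tool_pos: [0.4644, -0.0885, 0.2157]
eef_rot: [-179.9, 0.0, 74.3]
force: [0.7, 0.4, -1.5]
gripper_width: 0.0616
finger_force: 30.0
```

Emit:
play_rows:
  motion:
    - [50, 0.03, 0.3, 0, 0, 0, 0.1]
    - [50, 0.06, 0.6, 0, 0, 0, 0.2]
    - [50, 0.1, 0.9, 0, 0, 0, 0.3]

```text
clock: 6.95
tool_pos: [0.4731, 0.002, 0.2152]
eef_rot: [-179.9, 0.1, 87.9]
force: [0.7, -0.6, -1.7]
gripper_width: 0.062
finger_force: 30.0
```

Emit:
play_rows:
  motion:
    - [50, 0, 0.3, 0, 0, 0, 0.1]
    - [50, 0, 0.6, 0, 0, 0, 0.2]
    - [50, 0, 0.9, 0, 0, 0, 0.3]

```text
clock: 7.2
tool_pos: [0.4728, 0.092, 0.2151]
eef_rot: [-179.9, 0.0, 101.4]
force: [1.1, -0.7, -1.7]
gripper_width: 0.0617
finger_force: 30.0
```

Emit:
play_rows:
  motion:
    - [50, -0.13, 0.3, 0, 0, 0, 0.1]
    - [50, -0.26, 0.6, 0, 0, 0, 0.2]
    - [50, -0.4, 0.9, 0, 0, 0, 0.3]

```text
clock: 7.45
tool_pos: [0.4321, 0.1815, 0.2151]
eef_rot: [-179.8, 0.0, 114.9]
force: [0.8, 0.2, -1.3]
gripper_width: 0.0616
finger_force: 30.0
```

Emit:
play_rows:
  motion:
    - [50, -0.2, 0.4, 0, 0, 0, 0.1]
    - [50, -0.4, 0.7, 0, 0, 0, 0.2]
    - [50, -0.48, 0.88, 0, 0, 0, 0.27]
    - [50, -0.52, 0.96, 0, 0, 0, 0.3]
    - [50, -0.52, 0.96, 0, 0, 0, 0.3]
    - [50, -0.52, 0.96, 0, 0, 0, 0.3]

```text
clock: 7.95
tool_pos: [0.3818, 0.2747, 0.2157]
eef_rot: [-179.9, 0.0, 128.0]
force: [1.1, 0.1, -1.1]
gripper_width: 0.0622
finger_force: 30.0
```

```bash
python3 - <<'E'
from fit import *
s=bot.sense(); print(s['tool_pos'],s['eef_rot'],s['joints'].round(1),s['gripper_width'])
ims={c:viewer.camera(c) for c in('scene','top')}
locate('blue_saucer',(.382,.275),0)
locate('blue_cup',(.382,.275),s['tool_pos'][2]-.037)
cv2.imwrite('pics/carry1.png',np.hstack([cv2.resize(ims['scene'][60:210,210:360,::-1],(400,400)),cv2.resize(ims['top'][180:330,80:230,::-1],(400,400))]))
E
```

```text
[0.38182248 0.27466795 0.21570796] [-1.79902743e+02  3.78557946e-02  1.28012219e+02] [-64.2   4.8  22.  118.4  -2.1  57.3  -3.1] 0.06217082865861447
   scene [0.3769 0.2778] 19 0.043
   top [0.3835 0.2719] 2 0.332
blue_saucer ['scene', 'top'] [0.3804 0.2754] yaw 9.9 cost 0.444
   scene [0.3774 0.2753] 81 0.069
   top [0.3854 0.2728] -157 1.27
blue_cup ['scene', 'top'] [0.384  0.2727] yaw -155.7 cost 1.449
```

View pics/carry1.png

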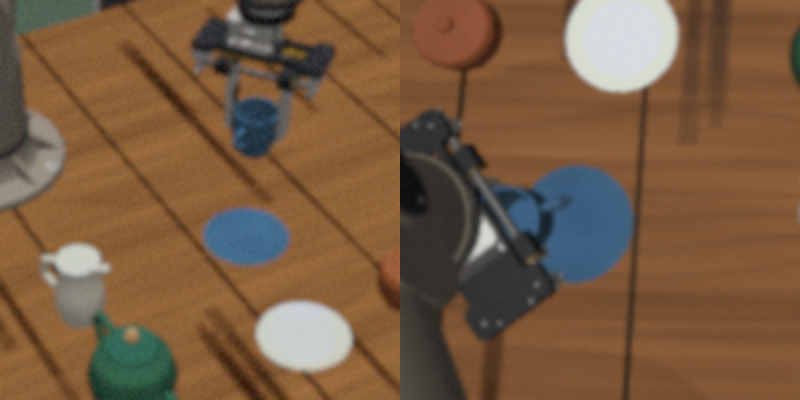

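The scene half shows the held cup at (255,127) directly above the blue saucer at (247,237), upright. They line up, so I'll lower it.

Emit:
play_rows:
  motion:
    - [50, 0, 0.01, -0.3, 0, 0, 0]
    - [50, 0, 0.01, -0.65, 0, 0, 0]
    - [50, 0, 0.01, -1, 0, 0, 0]

```text
clock: 8.5
tool_pos: [0.3826, 0.2762, 0.116]
eef_rot: [179.9, -0.0, 128.0]
force: [1.0, 0.7, -1.2]
gripper_width: 0.062
finger_force: 30.0
```

Emit:
play_rows:
  motion:
    - [50, 0, 0, -0.25, 0, 0, 0]
    - [50, 0, 0, -0.45, 0, 0, 0]
    - [50, 0, 0, -0.58, 0, 0, 0]
    - [50, 0, 0, -0.62, 0, 0, 0]
    - [50, 0, 0, -0.65, 0, 0, 0]
    - [50, 0, 0, -0.67, 0, 0, 0]
    - [50, 0, 0, -0.68, 0, 0, 0]

```text
clock: 9.08
tool_pos: [0.3824, 0.2764, 0.049]
eef_rot: [179.9, -0.0, 128.0]
force: [0.2, 0.7, -1.2]
gripper_width: 0.0619
finger_force: 30.0
```

Emit:
play_rows:
  motion:
    - [50, 0, 0, -0.01, 0, 0, 0]
    - [50, 0, 0, -0.02, 0, 0, 0]
    - [50, 0, 0, -0.02, 0, 0, 0]
    - [50, 0, 0, -0.02, 0, 0, 0]

```text
clock: 9.42
tool_pos: [0.382, 0.2763, 0.0467]
eef_rot: [180.0, -0.0, 128.0]
force: [0.4, -0.5, -1.3]
gripper_width: 0.0619
finger_force: 30.0
```

Emit:
play_rows:
  motion:
    - [50, 0, 0, -0.01, 0, 0, 0]
    - [50, 0, 0, -0.02, 0, 0, 0]
    - [50, 0, 0, -0.025, 0, 0, 0]
    - [50, 0, 0, -0.025, 0, 0, 0]

```text
clock: 9.75
tool_pos: [0.382, 0.2762, 0.0441]
eef_rot: [-180.0, -0.0, 128.0]
force: [-0.9, -0.6, 4.7]
gripper_width: 0.0621
finger_force: 30.0
```

Emit:
play_rows:
  motion:
    - [72, 0, 0, 0, 0, 0, 0]
    - [82, 0, 0, 0, 0, 0, 0]
    - [82, 0, 0, 0, 0, 0, 0]
    - [82, 0, 0, 0, 0, 0, 0]
    - [82, 0, 0, 0.1, 0, 0, 0]
    - [82, 0, 0, 0.3, 0, 0, 0]
    - [82, 0, 0, 0.6, 0, 0, 0]
    - [82, 0, 0, 1, 0, 0, 0]

```text
clock: 10.42
tool_pos: [0.3811, 0.2749, 0.1442]
eef_rot: [-179.8, 0.1, 128.0]
force: [-0.5, 0.8, 1.1]
gripper_width: 0.0821
finger_force: 0.0
```

Emit:
play_rows:
  motion:
    - [94, 0, 0, 0.4, 0, 0, 0]
    - [94, 0, 0, 0.72, 0, 0, 0]

```text
clock: 10.58
tool_pos: [0.3823, 0.2757, 0.2195]
eef_rot: [179.9, -0.0, 128.0]
force: [1.2, 1.1, 0.2]
gripper_width: 0.092
finger_force: 0.0
```

Emit:
play_rows:
  motion:
    - [94, 0.2, -0.4, 0, 0, 0, -0.08]
    - [94, 0.35, -0.7, 0, 0, 0, -0.15]
    - [94, 0.53, -0.98, 0, 0, 0, -0.2]

```text
clock: 10.83
tool_pos: [0.4353, 0.1763, 0.2174]
eef_rot: [179.9, -0.1, 118.9]
force: [1.3, 0.7, 0.4]
gripper_width: 0.094
finger_force: 0.0
```

Emit:
play_rows:
  motion:
    - [94, 0.2, -0.4, 0, 0, 0, -0.08]
    - [94, 0.35, -0.7, 0, 0, 0, -0.15]
    - [94, 0.53, -0.98, 0, 0, 0, -0.2]

```text
clock: 11.08
tool_pos: [0.4882, 0.0775, 0.2169]
eef_rot: [180.0, -0.0, 109.8]
force: [-0.5, -0.3, -0.2]
gripper_width: 0.094
finger_force: 0.0
```

Emit:
play_rows:
  motion:
    - [94, 0.2, -0.4, 0, 0, 0, -0.08]
    - [94, 0.35, -0.7, 0, 0, 0, -0.15]
    - [94, 0.53, -0.98, 0, 0, 0, -0.2]

```text
clock: 11.33
tool_pos: [0.5412, -0.0206, 0.2169]
eef_rot: [180.0, -0.0, 100.8]
force: [0.1, 1.1, 0.2]
gripper_width: 0.0941
finger_force: 0.0
```

Emit:
play_rows:
  motion:
    - [94, 0.2, -0.4, 0, 0, 0, -0.08]
    - [94, 0.35, -0.7, 0, 0, 0, -0.15]
    - [94, 0.53, -0.98, 0, 0, 0, -0.2]

```text
clock: 11.58
tool_pos: [0.5941, -0.1185, 0.2168]
eef_rot: [180.0, 0.0, 91.8]
force: [0.0, -0.1, 0.1]
gripper_width: 0.0942
finger_force: 0.0
```

Emit:
play_rows:
  motion:
    - [94, 0.2, -0.4, 0, 0, 0, -0.08]
    - [94, 0.35, -0.7, 0, 0, 0, -0.15]
    - [94, 0.53, -0.98, 0, 0, 0, -0.2]
    - [94, 0.53, -0.98, 0, 0, 0, -0.2]
    - [94, 0.53, -0.98, 0, 0, 0, -0.2]
    - [94, 0.53, -0.98, 0, 0, 0, -0.2]

```text
clock: 12.08
tool_pos: [0.6465, -0.2134, 0.2161]
eef_rot: [-180.0, -0.0, 83.1]
force: [-0.1, 0.2, 0.1]
gripper_width: 0.0936
finger_force: 0.0
```

```bash
python3 - <<'E'
from fit import *
s=bot.sense(); print(s['tool_pos'],s['eef_rot'],s['joints'].round(1),s['gripper_width'])
ims={c:viewer.camera(c) for c in('scene','top')}
locate('blue_cup',(.382,.275),.007)
locate('white_cup',(.645,-.213),0)
locate('white_saucer',(.592,.237),0)
locate('strainer',(.568,-.384),.018)
E
```

```text
[ 0.64652265 -0.21339253  0.21614452] [-1.79962492e+02 -2.37302896e-02  8.30533655e+01] [-17.   30.6  43.5  92.9 -22.6  65.7  25. ] 0.09357739472633883
   scene [0.3813 0.2748] 72 0.065
   top [0.3846 0.2739] -155 0.089
blue_cup ['scene', 'top'] [0.3834 0.2744] yaw -153.8 cost 0.206
   scene [ 0.6432 -0.2122] -168 0.094
white_cup ['scene'] [ 0.6432 -0.2122] yaw -167.8 cost 0.094
   scene [0.5901 0.2406] 12 0.045
   top [0.5953 0.2374] 9 0.037
white_saucer ['scene', 'top'] [0.5934 0.239 ] yaw 2.4 cost 0.134
   scene [ 0.5643 -0.3825] -18 0.119
   top [ 0.5704 -0.3836] -18 0.202
strainer ['scene', 'top'] [ 0.568  -0.3827] yaw -17.5 cost 0.402
```

Emit:
play_rows:
  motion:
    - [94, 0, 0, -0.3, 0, 0, 0]
    - [94, 0, 0, -0.65, 0, 0, 0]
    - [94, 0, 0, -1, 0, 0, 0]

```text
clock: 12.83
tool_pos: [0.6473, -0.2138, 0.1154]
eef_rot: [179.9, -0.0, 83.1]
force: [0.1, 0.5, -0.1]
gripper_width: 0.094
finger_force: 0.0
```

Emit:
play_rows:
  motion:
    - [94, 0, 0, -0.3, 0, 0, 0]
    - [94, 0, 0, -0.55, 0, 0, 0]
    - [94, 0, 0, -0.75, 0, 0, 0]
    - [94, 0, 0, -0.8, 0, 0, 0]
    - [94, 0, 0, -0.8, 0, 0, 0]

```text
clock: 13.25
tool_pos: [0.6461, -0.2137, 0.0348]
eef_rot: [-179.9, 0.0, 83.0]
force: [-0.5, -0.1, 0.2]
gripper_width: 0.094
finger_force: 0.0
```

Emit:
play_rows:
  motion:
    - [50, 0, 0, 0, 0, 0, 0]
    - [50, 0, 0, 0, 0, 0, 0]
    - [50, 0, 0, 0, 0, 0, 0]
    - [50, 0, 0, 0, 0, 0, 0]
    - [50, 0, 0, 0, 0, 0, 0]
    - [50, 0, 0, 0, 0, 0, 0]
    - [50, 0, 0, 0, 0, 0, 0]
    - [50, 0, 0, 0, 0, 0, 0]

```text
clock: 13.92
tool_pos: [0.6468, -0.2139, 0.0366]
eef_rot: [-180.0, -0.0, 83.0]
force: [-5.1, 2.1, 8.1]
gripper_width: 0.0619
finger_force: 30.0
```

Emit:
play_rows:
  motion:
    - [50, 0, 0, 0.1, 0, 0, 0]
    - [50, 0, 0, 0.3, 0, 0, 0]
    - [50, 0, 0, 0.6, 0, 0, 0]
    - [50, 0, 0, 1, 0, 0, 0]
    - [50, 0, 0, 1, 0, 0, 0]

```text
clock: 14.33
tool_pos: [0.6496, -0.2157, 0.1434]
eef_rot: [179.5, 0.1, 83.0]
force: [1.3, -1.9, -1.3]
gripper_width: 0.0621
finger_force: 30.0
```

Emit:
play_rows:
  motion:
    - [50, 0, 0, 0.4, 0, 0, 0]
    - [50, 0, 0, 0.8, 0, 0, 0]
    - [50, 0, 0, 0.8, 0, 0, 0]

```text
clock: 14.58
tool_pos: [0.6494, -0.2157, 0.2239]
eef_rot: [179.5, 0.1, 83.0]
force: [0.7, -0.7, -0.6]
gripper_width: 0.062
finger_force: 30.0
```

Emit:
play_rows:
  motion:
    - [50, -0.01, 0.1, 0, 0, 0, 0.02]
    - [50, -0.04, 0.3, 0, 0, 0, 0.05]
    - [50, -0.07, 0.6, 0, 0, 0, 0.1]
    - [50, -0.11, 0.9, 0, 0, 0, 0.13]

```text
clock: 14.92
tool_pos: [0.6351, -0.1227, 0.215]
eef_rot: [-179.9, -0.0, 89.0]
force: [-0.7, 0.1, -2.1]
gripper_width: 0.0623
finger_force: 30.0
```

Emit:
play_rows:
  motion:
    - [50, -0.04, 0.3, 0, 0, 0, 0.04]
    - [50, -0.07, 0.6, 0, 0, 0, 0.09]
    - [50, -0.11, 0.9, 0, 0, 0, 0.13]

```text
clock: 15.17
tool_pos: [0.624, -0.0316, 0.2151]
eef_rot: [-179.9, -0.0, 94.9]
force: [0.4, 0.1, -1.9]
gripper_width: 0.062
finger_force: 30.0
```

Emit:
play_rows:
  motion:
    - [50, -0.04, 0.3, 0, 0, 0, 0.04]
    - [50, -0.07, 0.6, 0, 0, 0, 0.09]
    - [50, -0.11, 0.9, 0, 0, 0, 0.13]

```text
clock: 15.42
tool_pos: [0.6129, 0.0584, 0.2151]
eef_rot: [-179.9, -0.0, 100.8]
force: [0.7, 0.3, -2.1]
gripper_width: 0.0621
finger_force: 30.0
```

Emit:
play_rows:
  motion:
    - [50, -0.04, 0.3, 0, 0, 0, 0.04]
    - [50, -0.07, 0.6, 0, 0, 0, 0.09]
    - [50, -0.11, 0.9, 0, 0, 0, 0.13]

```text
clock: 15.67
tool_pos: [0.6018, 0.1482, 0.2152]
eef_rot: [-179.9, -0.0, 106.6]
force: [0.3, -0.5, -1.0]
gripper_width: 0.062
finger_force: 30.0
```

Emit:
play_rows:
  motion:
    - [50, -0.04, 0.4, 0, 0, 0, 0.05]
    - [50, -0.08, 0.7, 0, 0, 0, 0.09]
    - [50, -0.09, 0.86, 0, 0, 0, 0.12]
    - [50, -0.1, 0.92, 0, 0, 0, 0.13]
    - [50, -0.1, 0.92, 0, 0, 0, 0.13]
    - [50, -0.1, 0.92, 0, 0, 0, 0.13]

```text
clock: 16.17
tool_pos: [0.5928, 0.2369, 0.2156]
eef_rot: [-180.0, 0.0, 112.2]
force: [1.2, -0.6, -1.8]
gripper_width: 0.0619
finger_force: 30.0
```

```bash
python3 - <<'E'
from fit import *
s=bot.sense(); print(s['tool_pos'],s['eef_rot'],s['joints'].round(1),s['gripper_width'])
ims={c:viewer.camera(c) for c in('scene','top')}
locate('white_cup',(.593,.238),s['tool_pos'][2]-.0365)
locate('white_saucer',(.592,.237),0)
E
```

```text
[0.59283496 0.23686327 0.21561073] [-1.79958661e+02  3.63950542e-02  1.12216763e+02] [-53.4  23.9  34.5  98.5 -15.   62.4   8.1] 0.06193259764835353
   scene [0.5885 0.2385] 48 0.12
   top [0.6259 0.3045] -220 1.0
white_cup ['scene', 'top'] [0.5899 0.238 ] yaw -133.7 cost 2.544
   scene [0.5896 0.2392] -9 0.056
   top [0.5956 0.2363] 2 0.329
white_saucer ['scene', 'top'] [0.5927 0.2376] yaw 10.4 cost 0.439
```

Emit:
play_rows:
  motion:
    - [50, 0, 0.01, -0.3, 0, 0, 0]
    - [50, 0, 0.01, -0.65, 0, 0, 0]
    - [50, 0, 0.01, -1, 0, 0, 0]

```text
clock: 16.72
tool_pos: [0.5935, 0.2391, 0.1155]
eef_rot: [179.9, -0.0, 112.3]
force: [0.3, 0.2, -2.2]
gripper_width: 0.062
finger_force: 30.0
```

Emit:
play_rows:
  motion:
    - [50, 0, 0, -0.25, 0, 0, 0]
    - [50, 0, 0, -0.45, 0, 0, 0]
    - [50, 0, 0, -0.58, 0, 0, 0]
    - [50, 0, 0, -0.62, 0, 0, 0]
    - [50, 0, 0, -0.65, 0, 0, 0]
    - [50, 0, 0, -0.67, 0, 0, 0]
    - [50, 0, 0, -0.69, 0, 0, 0]

```text
clock: 17.3
tool_pos: [0.5937, 0.2394, 0.048]
eef_rot: [179.9, -0.0, 112.3]
force: [0.6, 0.2, -2.3]
gripper_width: 0.0619
finger_force: 30.0
```

Emit:
play_rows:
  motion:
    - [50, 0, 0, -0.01, 0, 0, 0]
    - [50, 0, 0, -0.02, 0, 0, 0]
    - [50, 0, 0, -0.02, 0, 0, 0]
    - [50, 0, 0, -0.02, 0, 0, 0]

```text
clock: 17.63
tool_pos: [0.5931, 0.2393, 0.0453]
eef_rot: [180.0, -0.0, 112.3]
force: [-0.6, -1.0, -1.8]
gripper_width: 0.0622
finger_force: 30.0
```

Emit:
play_rows:
  motion:
    - [50, 0, 0, -0.01, 0, 0, 0]
    - [50, 0, 0, -0.02, 0, 0, 0]
    - [50, 0, 0, -0.02, 0, 0, 0]
    - [50, 0, 0, -0.02, 0, 0, 0]

```text
clock: 17.97
tool_pos: [0.5931, 0.2393, 0.0436]
eef_rot: [180.0, -0.0, 112.3]
force: [-3.9, -0.6, 8.3]
gripper_width: 0.0619
finger_force: 30.0
```

Emit:
play_rows:
  motion:
    - [72, 0, 0, 0, 0, 0, 0]
    - [82, 0, 0, 0, 0, 0, 0]
    - [82, 0, 0, 0, 0, 0, 0]
    - [82, 0, 0, 0, 0, 0, 0]
    - [82, 0, 0, 0.1, 0, 0, 0]
    - [82, 0, 0, 0.3, 0, 0, 0]
    - [82, 0, 0, 0.6, 0, 0, 0]
    - [82, 0, 0, 1, 0, 0, 0]

```text
clock: 18.63
tool_pos: [0.5917, 0.2385, 0.1428]
eef_rot: [-179.8, 0.1, 112.3]
force: [-0.0, 1.2, 0.6]
gripper_width: 0.0819
finger_force: 0.0
```

Emit:
play_rows:
  motion:
    - [80, 0, 0, 0.4, 0, 0, 0]
    - [80, 0, 0, 0.72, 0, 0, 0]

```text
clock: 18.8
tool_pos: [0.5933, 0.2388, 0.2186]
eef_rot: [179.9, -0.0, 112.2]
force: [-0.0, -0.5, -0.3]
gripper_width: 0.0802
finger_force: 0.0
```

Emit:
play_rows:
  motion:
    - [40, -0.06, -0.35, 0, 0, 0, 0.06]
    - [40, -0.12, -0.7, 0, 0, 0, 0.12]
    - [40, -0.17, -1, 0, 0, 0, 0.19]

```text
clock: 19.05
tool_pos: [0.5756, 0.1374, 0.2162]
eef_rot: [179.9, 0.0, 121.0]
force: [1.1, 0.5, -0.5]
gripper_width: 0.0638
finger_force: 0.0
```

Emit:
play_rows:
  motion:
    - [40, -0.06, -0.35, 0, 0, 0, 0.06]
    - [40, -0.12, -0.7, 0, 0, 0, 0.12]
    - [40, -0.17, -1, 0, 0, 0, 0.19]

```text
clock: 19.3
tool_pos: [0.5582, 0.0367, 0.2158]
eef_rot: [180.0, 0.0, 129.4]
force: [1.1, 0.1, -0.4]
gripper_width: 0.0434
finger_force: 0.0
```

Emit:
play_rows:
  motion:
    - [40, -0.06, -0.35, 0, 0, 0, 0.06]
    - [40, -0.12, -0.7, 0, 0, 0, 0.12]
    - [40, -0.17, -1, 0, 0, 0, 0.19]

```text
clock: 19.55
tool_pos: [0.5411, -0.0633, 0.2158]
eef_rot: [180.0, 0.0, 138.0]
force: [0.0, -0.1, -0.5]
gripper_width: 0.0396
finger_force: 0.0
```

Emit:
play_rows:
  motion:
    - [40, -0.06, -0.35, 0, 0, 0, 0.06]
    - [40, -0.12, -0.7, 0, 0, 0, 0.12]
    - [40, -0.17, -1, 0, 0, 0, 0.19]

```text
clock: 19.8
tool_pos: [0.5241, -0.1633, 0.2159]
eef_rot: [180.0, 0.0, 146.5]
force: [-0.2, -0.1, 0.1]
gripper_width: 0.0399
finger_force: 0.0
```

Emit:
play_rows:
  motion:
    - [40, -0.06, -0.35, 0, 0, 0, 0.06]
    - [40, -0.12, -0.7, 0, 0, 0, 0.12]
    - [40, -0.17, -1, 0, 0, 0, 0.19]

```text
clock: 20.05
tool_pos: [0.507, -0.2633, 0.2158]
eef_rot: [180.0, 0.0, 155.1]
force: [0.7, -0.6, 0.3]
gripper_width: 0.0398
finger_force: 0.0
```

Emit:
play_rows:
  motion:
    - [40, -0.06, -0.35, 0, 0, 0, 0.06]
    - [40, -0.12, -0.7, 0, 0, 0, 0.12]
    - [40, -0.17, -1, 0, 0, 0, 0.19]
    - [40, -0.17, -1, 0, 0, 0, 0.19]
    - [40, -0.17, -1, 0, 0, 0, 0.19]

```text
clock: 20.47
tool_pos: [0.4897, -0.363, 0.2155]
eef_rot: [-180.0, 0.0, 163.4]
force: [0.5, 0.7, 0.6]
gripper_width: 0.04
finger_force: 0.0
```

```bash
python3 - <<'E'
from fit import *
s=bot.sense(); print(s['tool_pos'],s['eef_rot'],s['joints'].round(1),s['gripper_width'])
ims={c:viewer.camera(c) for c in('scene','top')}
for l,p,z in [('blue_cup',(.382,.275),.007),('blue_saucer',(.382,.275),0),('white_cup',(.593,.238),.007),('white_saucer',(.593,.238),0),('strainer',(.568,-.384),.018)]: locate(l,p,z)
cv2.imwrite('pics/b4.png',np.hstack([cv2.resize(ims['scene'][180:300,90:210,::-1],(400,400)),cv2.resize(ims['top'][160:280,310:430,::-1],(400,400))]))
E
```

```text
[ 0.48973749 -0.36295155  0.21552419] [-1.79958606e+02  9.64506279e-03  1.63372552e+02] [  2.   21.2  36.7 102.4 -14.3  61.  117.2] 0.03995911765981227
   scene [0.3795 0.2758] 53 0.117
   top [0.3848 0.2739] -156 0.097
blue_cup ['scene', 'top'] [0.3839 0.2741] yaw -153.3 cost 0.274
   scene [0.3797 0.2762] 9 0.622
   top [0.3826 0.2756] 1 0.504
blue_saucer ['scene', 'top'] [0.3819 0.2756] yaw 20.3 cost 1.145
   scene [0.5887 0.2402] 54 0.057
   top [0.5938 0.2398] -138 0.073
white_cup ['scene', 'top'] [0.5914 0.2393] yaw -134.4 cost 0.213
   scene [0.5909 0.2397] 13 0.617
   top [0.5948 0.2374] 8 0.578
white_saucer ['scene', 'top'] [0.5936 0.2377] yaw 3.2 cost 1.235
   scene [ 0.5651 -0.3833] -18 0.119
strainer ['scene'] [ 0.5651 -0.3833] yaw -18.3 cost 0.119
```

View pics/b4.png

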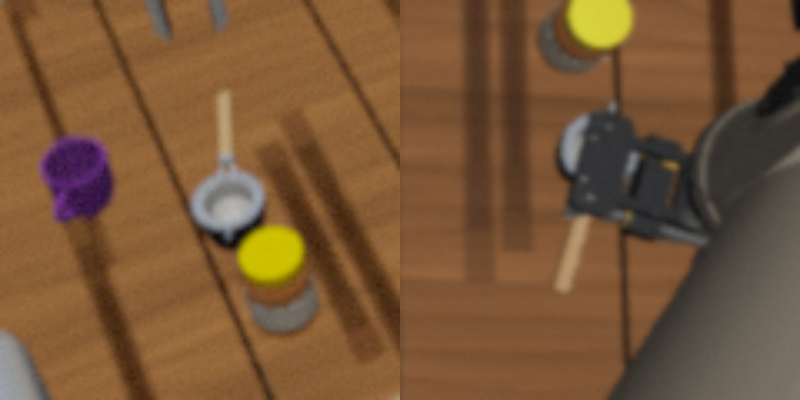

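The left half shows the strainer at (228,205) with its handle pointing up, and the handle is clear for the fingers. The purple decoy at (75,175) is out of the way. Both cups sit within about 3 mm of their saucer centres. Next I'll descend on the handle.

Emit:
play_rows:
  motion:
    - [40, 0.01, 0.035, -0.3, 0, 0, 0]
    - [40, 0.01, 0.035, -0.65, 0, 0, 0]
    - [40, 0.01, 0.035, -1, 0, 0, 0]

```text
clock: 21.32
tool_pos: [0.4925, -0.3572, 0.1144]
eef_rot: [-180.0, 0.1, 163.6]
force: [0.4, -1.2, 0.2]
gripper_width: 0.0399
finger_force: 0.0
```

Emit:
play_rows:
  motion:
    - [40, 0, 0, -0.3, 0, 0, 0]
    - [40, 0, 0, -0.55, 0, 0, 0]
    - [40, 0, 0, -0.7, 0, 0, 0]
    - [40, 0, 0, -0.72, 0, 0, 0]
    - [40, 0, 0, -0.72, 0, 0, 0]
    - [40, 0, 0, -0.72, 0, 0, 0]

```text
clock: 21.82
tool_pos: [0.4923, -0.3578, 0.0439]
eef_rot: [-180.0, 0.1, 163.6]
force: [0.7, -0.0, 0.9]
gripper_width: 0.0396
finger_force: 0.0
```

Emit:
play_rows:
  motion:
    - [5, 0, 0, 0, 0, 0, 0]
    - [5, 0, 0, 0, 0, 0, 0]
    - [5, 0, 0, 0, 0, 0, 0]
    - [5, 0, 0, 0, 0, 0, 0]
    - [5, 0, 0, 0, 0, 0, 0]
    - [5, 0, 0, 0, 0, 0, 0]
    - [5, 0, 0, 0, 0, 0, 0]
    - [5, 0, 0, 0, 0, 0, 0]

```text
clock: 22.48
tool_pos: [0.492, -0.3575, 0.0431]
eef_rot: [-180.0, 0.0, 163.6]
force: [0.2, -0.5, 2.0]
gripper_width: 0.0138
finger_force: 29.7
```

Emit:
play_rows:
  motion:
    - [5, 0, 0, 0.05, 0, 0, 0]
    - [5, 0, 0, 0.15, 0, 0, 0]
    - [5, 0, 0, 0.35, 0, 0, 0]
    - [5, 0, 0, 0.6, 0, 0, 0]
    - [5, 0, 0, 0.85, 0, 0, 0]
    - [5, 0, 0, 1, 0, 0, 0]
    - [5, 0, 0, 1, 0, 0, 0]

```text
clock: 23.07
tool_pos: [0.4931, -0.3583, 0.1469]
eef_rot: [-180.0, 0.3, 163.6]
force: [0.2, -0.4, -0.6]
gripper_width: 0.0139
finger_force: 29.7
```

Emit:
play_rows:
  motion:
    - [5, 0, 0, 0.2, 0, 0, 0]
    - [5, 0, 0, 0.45, 0, 0, 0]
    - [5, 0, 0, 0.65, 0, 0, 0]
    - [5, 0, 0, 0.72, 0, 0, 0]
    - [5, 0, 0, 0.72, 0, 0, 0]

```text
clock: 23.48
tool_pos: [0.4924, -0.3576, 0.2162]
eef_rot: [-180.0, 0.1, 163.6]
force: [-0.3, 0.1, -1.9]
gripper_width: 0.0137
finger_force: 29.9
```

```bash
python3 - <<'E'
from fit import *
s=bot.sense(); print(s['tool_pos'],s['eef_rot'],s['joints'].round(1),s['gripper_width'],s['moment'])
ims={c:viewer.camera(c) for c in('scene','top')}
locate('strainer',(.568,-.384),s['tool_pos'][2]-.025)
cv2.imwrite('pics/b5.png',cv2.resize(ims['scene'][150:290,80:240,::-1],(640,560)))
E
```

```text
[ 0.49242357 -0.35755432  0.21624051] [-1.79998988e+02  1.24075999e-01  1.63597922e+02] [  1.3  21.   36.9 102.6 -14.3  61.  117. ] 0.013666588054399062 [0.02788479 0.05576422 0.01586662]
   scene [ 0.5673 -0.379 ] -17 0.188
   top [ 0.5768 -0.3796] 97 0.464
strainer ['scene', 'top'] [ 0.5716 -0.3797] yaw -17.1 cost 0.826
```

View pics/b5.png

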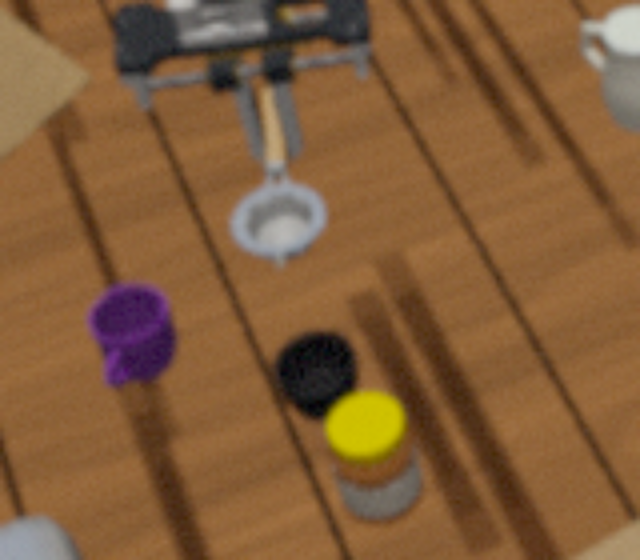

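The strainer at (279,218) is held level above the upright drip bowl at (317,370). I'll carry it across now.

Emit:
play_rows:
  motion:
    - [5, 0, 0.1, 0, 0, 0, -0.02]
    - [5, 0, 0.3, 0, 0, 0, -0.05]
    - [5, 0, 0.6, 0, 0, 0, -0.09]
    - [5, 0, 1, 0, 0, 0, -0.13]

```text
clock: 24.02
tool_pos: [0.4908, -0.2581, 0.2138]
eef_rot: [-179.9, -0.1, 157.5]
force: [0.3, 0.7, -1.7]
gripper_width: 0.0136
finger_force: 29.9
```

Emit:
play_rows:
  motion:
    - [5, 0, 0.35, 0, 0, 0, -0.04]
    - [5, 0, 0.7, 0, 0, 0, -0.09]
    - [5, 0, 1, 0, 0, 0, -0.13]

```text
clock: 24.27
tool_pos: [0.4911, -0.1549, 0.2139]
eef_rot: [-180.0, -0.1, 151.8]
force: [-0.4, 0.0, -0.5]
gripper_width: 0.0138
finger_force: 29.9
```

Emit:
play_rows:
  motion:
    - [5, 0, 0.35, 0, 0, 0, -0.04]
    - [5, 0, 0.7, 0, 0, 0, -0.09]
    - [5, 0, 1, 0, 0, 0, -0.13]

```text
clock: 24.52
tool_pos: [0.4911, -0.055, 0.2141]
eef_rot: [-180.0, -0.1, 146.0]
force: [0.5, 0.5, -0.9]
gripper_width: 0.0136
finger_force: 29.9
```

Emit:
play_rows:
  motion:
    - [5, 0, 0.35, 0, 0, 0, -0.04]
    - [5, 0, 0.7, 0, 0, 0, -0.09]
    - [5, 0, 1, 0, 0, 0, -0.13]

```text
clock: 24.77
tool_pos: [0.4911, 0.045, 0.2141]
eef_rot: [-179.9, -0.1, 140.1]
force: [1.7, 0.3, -0.1]
gripper_width: 0.0139
finger_force: 29.9
```

Emit:
play_rows:
  motion:
    - [5, -0.13, 0.35, 0, 0, 0, -0.04]
    - [5, -0.26, 0.7, 0, 0, 0, -0.09]
    - [5, -0.4, 1, 0, 0, 0, -0.13]

```text
clock: 25.02
tool_pos: [0.4506, 0.1446, 0.214]
eef_rot: [-179.9, -0.0, 134.3]
force: [0.4, 0.3, -1.3]
gripper_width: 0.0138
finger_force: 29.9
```

Emit:
play_rows:
  motion:
    - [5, -0.17, 0.35, 0, 0, 0, -0.04]
    - [5, -0.34, 0.7, 0, 0, 0, -0.09]
    - [5, -0.5, 1, 0, 0, 0, -0.13]

```text
clock: 25.27
tool_pos: [0.4002, 0.2445, 0.2141]
eef_rot: [-179.9, -0.0, 128.4]
force: [0.7, -0.3, -2.2]
gripper_width: 0.0136
finger_force: 29.9
```

Emit:
play_rows:
  motion:
    - [5, -0.2, 0.35, 0, 0, 0, -0.04]
    - [5, -0.38, 0.65, 0, 0, 0, -0.08]
    - [5, -0.5, 0.85, 0, 0, 0, -0.11]
    - [5, -0.57, 0.95, 0, 0, 0, -0.13]
    - [5, -0.6, 1, 0, 0, 0, -0.13]
    - [5, -0.6, 1, 0, 0, 0, -0.13]
    - [5, -0.6, 1, 0, 0, 0, -0.13]
    - [5, -0.6, 1, 0, 0, 0, -0.13]

```text
clock: 25.93
tool_pos: [0.3426, 0.3415, 0.2147]
eef_rot: [-180.0, 0.0, 122.6]
force: [0.2, 0.1, -0.5]
gripper_width: 0.0138
finger_force: 29.9
```

```bash
python3 - <<'E'
from fit import *
s=bot.sense(); print(s['tool_pos'],s['eef_rot'],s['joints'].round(1),s['gripper_width'],s['moment'])
ims={c:viewer.camera(c) for c in('scene','top')}
locate('strainer',(.383,.275),s['tool_pos'][2]-.025)
locate('blue_cup',(.383,.275),.007)
cv2.imwrite('pics/b6.png',np.hstack([cv2.resize(ims['scene'][60:210,210:360,::-1],(400,400)),cv2.resize(ims['top'][180:330,80:230,::-1],(400,400))]))
E
```

```text
[0.3425757  0.34154669 0.21468675] [-1.79969078e+02  2.08917195e-02  1.22573633e+02] [-66.4   6.3  15.  116.7  -1.9  57.3 -17.9] 0.013831734173652547 [-0.03139593  0.05492849 -0.03790821]
   scene [0.3854 0.2718] -59 0.331
   top [0.3861 0.274 ] -58 0.247
strainer ['scene', 'top'] [0.3856 0.2729] yaw -58.7 cost 0.596
   scene [0.3806 0.2752] -154 0.065
   top [0.3846 0.2715] -155 0.375
blue_cup ['scene', 'top'] [0.3839 0.2732] yaw -155.2 cost 0.493
```

View pics/b6.png

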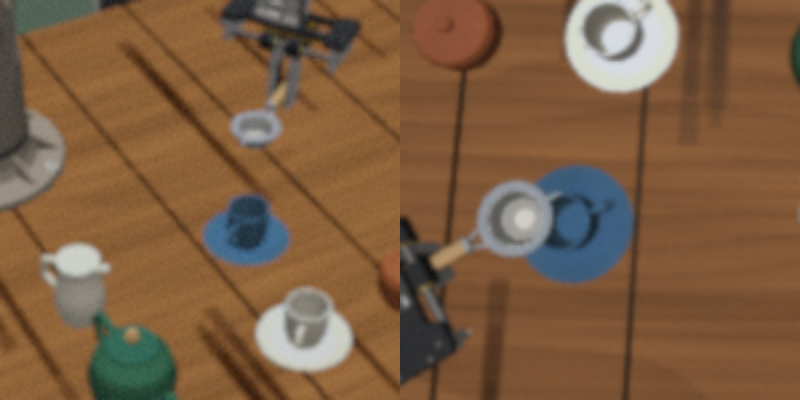

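The picture shows the strainer at (256,128) above the blue cup at (248,222), and both cups centred on their saucers. I'll lower it by 99 mm.

Emit:
play_rows:
  motion:
    - [5, 0, 0.01, -0.15, 0, 0, 0]
    - [5, 0, 0.01, -0.35, 0, 0, 0]
    - [5, 0, 0.01, -0.55, 0, 0, 0]
    - [5, 0, 0.01, -0.75, 0, 0, 0]
    - [5, 0, 0.01, -0.88, 0, 0, 0]
    - [5, 0, 0.01, -0.95, 0, 0, 0]
    - [5, 0, 0.01, -0.99, 0, 0, 0]
    - [5, 0, 0.01, -0.99, 0, 0, 0]
    - [5, 0, 0.01, -0.99, 0, 0, 0]
    - [5, 0, 0.01, -0.99, 0, 0, 0]

```text
clock: 27.07
tool_pos: [0.3423, 0.3441, 0.1168]
eef_rot: [179.9, -0.0, 122.6]
force: [0.3, -0.7, -0.8]
gripper_width: 0.0134
finger_force: 29.9
```

Emit:
play_rows:
  motion:
    - [5, 0, 0, 0, 0, 0, 0]
    - [5, 0, 0, 0, 0, 0, 0]
    - [5, 0, 0, 0, 0, 0, 0]
    - [5, 0, 0, 0, 0, 0, 0]
    - [5, 0, 0, 0, 0, 0, 0]
    - [5, 0, 0, 0, 0, 0, 0]

```text
clock: 27.57
tool_pos: [0.3419, 0.3437, 0.116]
eef_rot: [-180.0, -0.0, 122.6]
force: [-0.1, 0.0, -0.5]
gripper_width: 0.0134
finger_force: 29.9
```

```bash
python3 - <<'E'
from fit import *
s=bot.sense(); print(s['tool_pos'],s['eef_rot'],s['qd'].round(2),s['finger_force'])
ims={c:viewer.camera(c) for c in('scene','top')}
locate('strainer',(.383,.275),s['tool_pos'][2]-.025)
cv2.imwrite('pics/b7.png',np.hstack([cv2.resize(ims['scene'][110:190,260:340,::-1],(400,400)),cv2.resize(ims['top'][210:310,90:190,::-1],(400,400))]))
E
```

```text
[0.34193529 0.34365592 0.11600904] [-1.79999413e+02 -2.32217456e-03  1.22640337e+02] [ 0.05 -0.05  0.02 -0.08  0.09 -0.03  0.02] 29.89895850419998
   scene [0.3835 0.2749] -56 0.303
   top [0.3864 0.2753] -58 0.175
strainer ['scene', 'top'] [0.3856 0.2754] yaw -57.0 cost 0.53
```

View pics/b7.png

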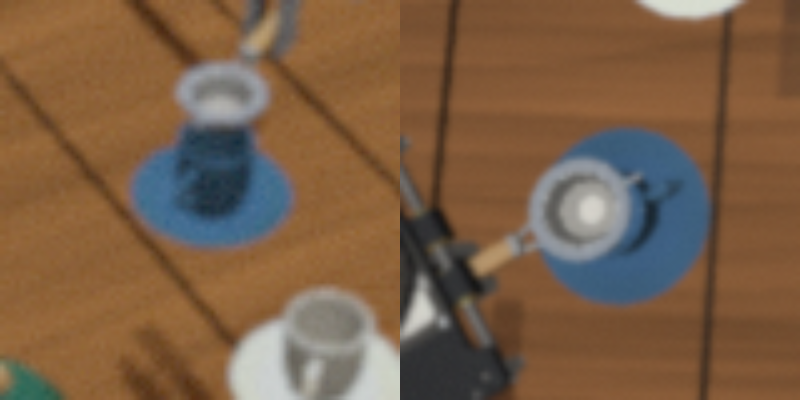

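The strainer, at (222,95) in the scene half, hangs level and centred over the blue cup. Its underside is about 18 mm above the rim, clear of everything. I'll hand the job in.

```bash
python3 -c "
from cell import job
print(job.close_job())"
```

```text
the job is handed in; nothing more can be done
None
```

Job handed in (no verdict was returned): my last measurements put each cup about 3 mm or less from the middle of its own saucer, and the strainer held still and level, centred within about 3 mm over the blue cup and about 18 mm above its rim.

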